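# Load the bracket on the tacking fixture by feel

### The arm

A 6-joint arm with a two-finger parallel gripper is mounted at the origin on a cart in front of the work surface, level with it; the furniture and walls round the work are solid. World frame = base frame: x ahead of the robot, y to its left, z up, the work surface at z = 0. Lengths are in m, angles in rad, forces in N, time in s.
With the tool pointing down it reaches from about 0.375 to 0.975 m from the base axis. Payload 3.8 kg.
Tool frame: the origin (TCP) lies midway between the tips of the shut fingers; the grasp point (between the pads) lies 19 mm behind it; z points along the fingers, y is the line along which they close (so a half turn about z gives the same grasp; the last joint's range is limited). The gripper opens to 85 mm and grips with 20 to 120 N. Pads are 22 mm wide; open, the fingers measure 114 mm over their backs; the gripper's body (76 mm by 85 mm) begins 54 mm behind the grasp point. The pads swing forward as they close: fully open they stand 13 mm farther back than shut.
Start: joints at [1.073, 0.264, 1.604, -0, 1.274, -0.037], TCP at [0.3, 0.605, 0.231] pointing down, gripper open.
Joint ranges: [-2.63, 2.63], [-0.94, 2.18], [0.31, 2.57], [-1.31, 4.45], [0, 2.66], [-2.55, 2.55]. Speed limits (rad/s): [2.57, 2.57, 3.14, 3.14, 3.14, 3.14].

### API

Orientations are given as a rotation vector (axis times angle).
In Python, from workcell import status, read_camera, workorder, masks_of gives the robot as it stands.
- The arm moves only by the tool drive_tool, never from a script. Its argument "rows" is a list of rows, each a list of 7 numbers: the turn, a rotation vector about the tool's x, y, z in degrees, then the shift along the tool's x, y, z in m, then the opening, from 0 (shut) to 1 (fully open). In form: [[ax, ay, az, tx, ty, tz, claw], ...]. A call has 1 to 8 rows; each row shifts and turns the commanded pose from where the row before left it, along the tool's axes as they then stand; what a row does not reach is not made up. A row lasts 1/12 s, in which the tool goes at most 41.7 mm and 7.16 degrees, less where a joint would pass 70% of its speed; a pose out of reach is approached as far as the arm can. A call is refused whole if a number of a shift passes 0.0417 or a number of a turn 7.16, either way. A call with a gripper value outside its range is refused whole. The fingers move at their own pace and stop on an object; "force" is the grip in N (left out, the last holds). Time passes only in rows, so rows that do not move let the fingers close. It gives the time, the measured TCP pose, the force, the opening and the grip force at its end, in the units of the state.
- status.read_state(): the state, without advancing time (a new reading comes with each control period).
- read_camera(name): name is "side" or "top"; returns a dict with "color" (400x640x3 uint8, red, green, blue), "intrinsics" (3x3 intrinsics, pixels), "D" ([k1, k2, p1, p2, k3] as OpenCV has them; the pictures are not rectified), "world_from_camera" (4x4, takes a point from camera to world coordinates). Camera axes: x right, y up, looking along -z (the intrinsics and any distortion apply to the point x, -y, -z); pixel columns grow to the right and rows downward; lengths in m; the calibration is good to about 2 mm. A picture is of the moment at which its call begins. There is no depth.
- workorder.finish_job(): hands the job in; it is judged then, once.
Trained networks look in a picture, given as the dict that the camera call returned (one of the last four; its "shot" number tells which), for a name from the list of things; names that differ only in an ending like _2 or _b are one class to them, and where a whole thing is asked for, a point or a joint stands for the part that bears it (a point fixed in the world has none). Each returns a list of dicts, best first, with "score" (0 to 1); they miss things now and then, are a little off and sometimes report something else, mostly with a low value. They report only what shows in the picture. A call takes as long as a camera call. They do not tell look-alikes from the thing itself.
- masks_of(picture, name): "mask" (400x640 bool, what is visible of it) and "bbox" ([left, top, right, bottom] in pixels, round what is visible of it).
The state is a dict: "time": time; "q": joint angles; "joint_vel": joint speeds; "joint_torque": joint torques, N m; "tool_pos": TCP position; "tcp_rot": TCP orientation; "wrist_force": force on the tool from outside, world axes, zero at the start; "torque": the same for the moment, N m; "width": opening from 0.0 (shut) to 1.0 (fully open); "grip_force": force on a finger pad.
Only numpy, scipy, OpenCV 4.12 (cv2) and the standard library are available. Lean on these libraries where they do the work, as an engineer would, in place of code of your own. Each camera call takes 0.05 s, during which the arm holds its last target. There are 200 camera calls.

### The job

Load the loose steel bracket onto the sliding carriage of the tacking fixture: slide its foot over the two studs under light pressure until both holes drop over them and it sits flat on the carriage, wherever the carriage was left. Then, with the bracket seated, push it and the carriage back along the rails until they stop against the rear stop, and let go. Never force it on the studs or rails, and leave the other loose things where they lie.

Things in the scene. Friction and masses are not known exactly. Their poses are not given: they have to be found in the camera images.
- bracket: loose steel bracket, 0.3-0.5 kg: flat foot 96 (x) x 100 (y) x 6 mm, lying on the table, with an upright web on its middle 8 mm thick (x), 36 mm wide (y), its top 57 mm above the underside. Two round 15 mm through holes at x = 0, y = -34 and +34 mm. Origin: centre of the underside, z up. Alike after a half turn about z. Grip the web, fingers closing along x.
- fixture: tacking fixture fixed to the table: base 220 (x) x 130 (y) x 12 mm, a guide rail along each long side (tops at 25 mm), a low block across each end (rear stop at +x, top at 24 mm). Origin: centre of the underside. Between the rails slides an aluminium carriage 90 x 90 mm, flat top at 30 mm. +x: the way it is pushed to the rear stop. It stays where left; 10 to 12 N moves it.
- stud_range (a point): point fixed on the fixture at x = 11, y = 0, z = 46 mm of it, axes as the fixture's: middle of where the studs may be. The carriage has two studs, 12 mm diameter, tips chamfered to 11 mm, 16 mm tall (tips at this height), at y = -34 and +34 mm, same x. At the start they stand up to 22 mm to either side of here along x: not measured, find them by sight or feel. Holes have 1.5 mm play all round.
- home_mark (a point): point fixed on the fixture, at x = 45, y = 0, z = 30 mm of it, axes as the fixture's: where the centre of the bracket's underside is when it sits flat on the carriage and the carriage is against the rear stop. With the play of the holes the pushed bracket may stand 2 mm beyond.
- tee: bystander: a loose welded T coupon 62 x 108 x 33 mm without holes; origin at the centre of its underside
- pipe: bystander: a loose pipe stub, 48 mm across and 58 mm tall, standing; origin at the centre of its underside
- slice: bystander: a loose pipe ring, 48 mm across, 13 mm high; origin at the centre of its underside
- nut: bystander: a loose hexagon nut 28 x 25 x 15 mm; origin at the centre of its underside
There are look-alikes about, which are no part of the job. What is shaped like the bracket but orange is not meant.

How it is judged:
By the outcome, as a careful person would: the job done as asked, in the order asked, and still so for the second after the job is handed in, with the robot touching nothing.
It also fails if it takes over 72 s, if anything falls off the work surface, if the arm or the gripper's body presses on something with over 40 N, if the wrist force passes 120 N, or if a joint passes its speed limit or range.

## Working session

There is one attempt and no reset: what is moved stays moved. The work goes in short steps, Python scripts to look and compute and a tool call to move; the robot and the scene stay as the last step left them, time stands still between calls to the robot, and variables do not carry over. Pictures are saved under pics/ and viewed, at most 10 in all, crops included, and the job is handed in when it is done.

Besides the shell and the picture viewer there is one more tool, called after "Emit:" in YAML: its name, and indented under it one key for each argument. drive_tool: Moves the arm, as the interface text tells. Its arguments: {"type":"object","properties":{"rows":{"type":"array"},"force":{"type":"number"}},"required":["rows"]}

```bash
mkdir -p pics; cat > h.py <<'E'
import numpy as np, cv2, pickle
from workcell import status, read_camera, workorder, masks_of
def snap(name, fn=None):
    p=read_camera(name)
    if fn: cv2.imwrite('pics/'+fn, p['color'][:,:,::-1])
    return p
def ray(p,uv):
    K=np.array(p['intrinsics']);D=np.array(p['D']);T=np.array(p['world_from_camera'])
    n=cv2.undistortPoints(np.array(uv,float).reshape(-1,1,2),K,D).reshape(-1,2)
    d=np.c_[n[:,0],-n[:,1],-np.ones(len(n))]@T[:3,:3].T
    return T[:3,3],d
def at_z(p,uv,z):
    o,d=ray(p,uv); return o+d*((z-o[2])/d[:,2])[:,None]
def proj(p,X):
    K=np.array(p['intrinsics']);D=np.array(p['D']);T=np.array(p['world_from_camera'])
    c=(np.atleast_2d(X)-T[:3,3])@T[:3,:3]; c=c*[1,-1,-1]
    return cv2.projectPoints(c.reshape(-1,1,3),np.zeros(3),np.zeros(3),K,D)[0].reshape(-1,2)
E
python3 - <<'E'
from h import *
s=status.read_state();print({k:np.round(v,3) for k,v in s.items()})
ims=[]
for c in('top','side'):
    p=snap(c,c+'0.png');print(c,np.round(p['world_from_camera'],3).tolist())
    for n in('bracket','fixture','tee','pipe','slice','nut'):
        for m in masks_of(p,n):
            if m['score']<.2: continue
            ys,xs=np.nonzero(m['mask']);print(n,round(m['score'],2),m['bbox'],np.round(at_z(p,[[xs.mean(),ys.mean()]],0.01)[0],3),p['color'][m['mask']].mean(0).round())
E
```

```text
{'time': np.float64(0.0), 'q': array([ 1.073,  0.265,  1.605,  0.   ,  1.274, -0.037]), 'joint_vel': array([ 0.001, -0.001,  0.001,  0.001,  0.002, -0.002]), 'joint_torque': array([-2.0000e-03, -5.1509e+01, -3.6732e+01, -0.0000e+00,  1.3000e-02,
       -0.0000e+00]), 'tool_pos': array([0.3  , 0.604, 0.23 ]), 'tcp_rot': array([-7.170e-01, -3.058e+00,  3.000e-03]), 'wrist_force': array([0.19 , 0.682, 0.25 ]), 'torque': array([-0.005, -0.026,  0.018]), 'grip_force': np.float64(0.0), 'width': np.float64(1.001)}
top [[0.0, 0.996, -0.092, 0.378], [-1.0, 0.0, -0.001, 0.029], [-0.001, 0.092, 0.996, 1.59], [0.0, 0.0, 0.0, 1.0]]
bracket 0.91 [192.3, 235.8, 232.2, 278.2] [0.356 0.381 0.01 ] [217. 139.  73.]
bracket 0.82 [239.1, 202.5, 272.1, 235.4] [0.478 0.246 0.01 ] [188. 185. 183.]
fixture 0.57 [286.9, 156.1, 348.9, 231.8] [0.561 0.041 0.01 ] [182. 181. 180.]
tee 0.63 [389.7, 210.7, 424.6, 234.9] [ 0.462 -0.245  0.01 ] [152. 148. 143.]
pipe 0.59 [257.5, 162.5, 276.6, 174.9] [0.644 0.204 0.01 ] [85. 80. 75.]
slice 0.42 [383.2, 160.4, 395.4, 174.6] [ 0.655 -0.194  0.01 ] [128. 120. 112.]
nut 0.62 [407.2, 165.1, 417.4, 174.3] [ 0.634 -0.268  0.01 ] [162. 158. 151.]
nut 0.28 [390.1, 211.7, 426.2, 233.5] [ 0.464 -0.245  0.01 ] [153. 148. 143.]
side [[0.996, 0.052, -0.076, 0.435], [-0.09, 0.385, -0.918, -0.887], [-0.019, 0.921, 0.388, 0.455], [0.0, 0.0, 0.0, 1.0]]
bracket 0.83 [245.8, 167.9, 281.9, 190.6] [0.36  0.372 0.01 ] [209. 125.  60.]
bracket 0.81 [282.6, 177.2, 312.1, 201.1] [0.481 0.227 0.01 ] [191. 188. 186.]
tee 0.82 [281.8, 260.2, 327.6, 301.8] [ 0.468 -0.26   0.01 ] [181. 178. 174.]
pipe 0.76 [340.1, 175.1, 355.7, 199.3] [0.65  0.247 0.01 ] [90. 86. 81.]
slice 0.65 [374.7, 252.9, 394.2, 266.6] [ 0.653 -0.189  0.01 ] [123. 116. 109.]
nut 0.61 [381.5, 276.4, 395.7, 288.5] [ 0.636 -0.278  0.01 ] [179. 176. 170.]
```

View pics/top0.png

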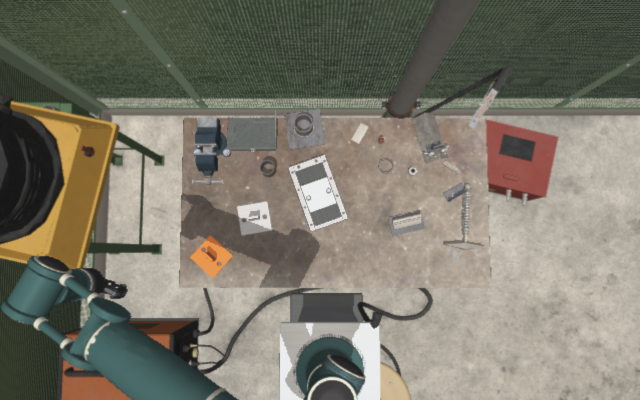

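View pics/side0.png

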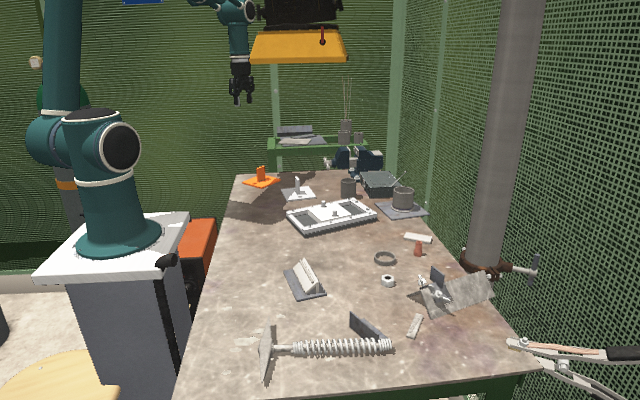

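The top picture shows two bracket-shaped things: an orange one at (211,257) and a bare steel one at (254,218). The steel one fits the description. The fixture is at (318,192). Next I'll confirm this in an enlarged crop.

```bash
python3 - <<'E'
from h import *
a=cv2.imread('pics/top0.png')[150:240,230:355];b=cv2.imread('pics/side0.png')[165:240,275:385]
a=cv2.resize(a,None,fx=6.4,fy=6.4,interpolation=cv2.INTER_CUBIC)
cv2.imwrite('pics/c1.png',a)
b=cv2.resize(b,None,fx=7.2,fy=7.2,interpolation=cv2.INTER_CUBIC)
cv2.imwrite('pics/c2.png',b)
E
```

```text
(no output)
```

View pics/c1.png

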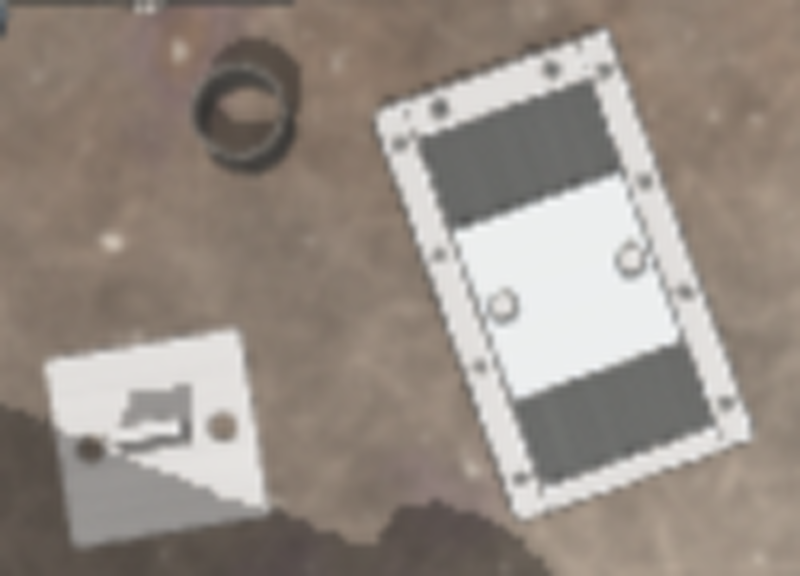

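View pics/c2.png

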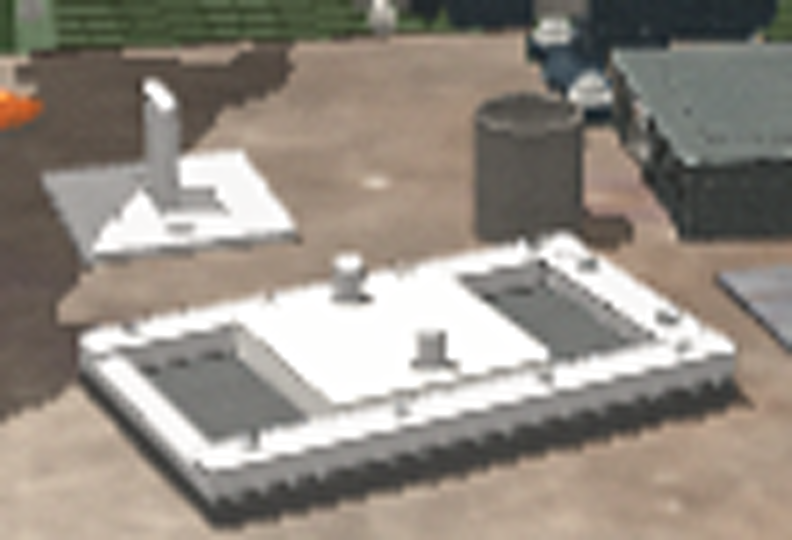

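The crop confirms it. The steel bracket at (254,218) has the web and both holes, which stand at crop (90,449) and (222,426). The studs are at crop (505,303) and (632,258). The wider end block, which is the rear stop, lies at the far end (+x world). Next I'll fit poses from the corners in both views.

```bash
cat > fit.py <<'E'
from h import *
from scipy.optimize import least_squares
def T(uv): return (np.array(uv)+.5)/6.4-.5+[230,150]
def S(uv): return (np.array(uv)+.5)/7.2-.5+[275,165]
def fit(obs,x0):  # obs: (pic, local pts Nx3, pix), x0 x,y,yaw
    def r(x,full=False):
        c,s=np.cos(x[2]),np.sin(x[2]);R=np.array([[c,-s,0],[s,c,0],[0,0,1]])
        out=[proj(p,np.array(L)@R.T+[x[0],x[1],0])-uv for p,L,uv in obs]
        return out if full else np.concatenate(out).ravel()
    q=least_squares(r,x0,loss='soft_l1');return q.x,r(q.x,True)
E
python3 - <<'E'
from fit import *
t=snap('top');s=snap('side')
z=.0245
Lf=[[.11,.065,z],[.11,-.065,z],[-.11,-.065,z],[-.11,.065,z]]
tf=(t,Lf,T([[375,110],[605,30],[750,438],[522,520]]))
sf=(s,Lf,S([[565,235],[735,350],[205,468],[80,345]]))
z=.006
Lb=[[.048,.05,z],[.048,-.05,z],[-.048,-.05,z],[-.048,.05,z],[0,.034,z],[0,-.034,z]]
tb=(t,Lb,T([[45,365],[238,330],[268,510],[77,548],[90,449],[222,426]]))
sb=(s,[Lb[i] for i in(0,1,2,3)],S([[245,152],[298,237],[92,258],[42,175]]))
for nm,A,B,x0 in(('fix',tf,sf,[.56,.04,.3]),('br',tb,sb,[.48,.24,.1])):
    for o in([A],[B],[A,B]):
        x,r=fit(o,x0);print(nm,np.round(x[:2]*1000,1),np.degrees(x[2]).round(2),[np.abs(k).max().round(2) for k in r])
    if nm=='fix': F=x
ts=at_z(t,T([[505,302],[632,258]]),.046);ss=at_z(s,S([[350,258],[432,333]]),.046)
tc=at_z(t,T([[455,230],[617,174],[680,345],[515,398]]),.03)
c,q=np.cos(F[2]),np.sin(F[2]);R=np.array([[c,-q],[q,c]])
for P in(ts,ss,tc): print(np.round((P[:,:2]-F[:2])@R*1000,1).tolist(), np.round(P[:,:2]*1000,1).tolist())
tw=at_z(t,T([[112,438],[185,425]]),.057);print(np.round(tw*1000,1))
tp=at_z(t,T([[508,110],[630,460]]),.024);print('pocket',np.round((tp[:,:2]-F[:2])@R*1000,1))
E
```

```text
fix [561.2  40.6] 19.42 [np.float64(1.41)]
fix [562.8  33.3] 19.43 [np.float64(1.71)]
fix [562.4  38. ] 19.43 [np.float64(2.01), np.float64(2.39)]
br [479.3 246.5] 10.53 [np.float64(0.45)]
br [484.3 233.1] 10.01 [np.float64(0.73)]
br [481.2 245.8] 10.53 [np.float64(0.98), np.float64(2.25)]
[[-6.8, 35.3], [-7.0, -31.5]] [[544.3, 69.0], [566.3, 5.9]]
[[-5.2, 32.4], [-9.4, -44.0]] [[546.8, 66.8], [568.2, -6.6]]
[[37.7, 46.8], [37.4, -39.5], [-54.6, -40.4], [-52.2, 46.3]] [[582.4, 94.6], [610.9, 13.2], [524.4, -18.3], [497.8, 64.3]]
[[476.  261.4  57. ]
 [482.4 225.7  57. ]]
pocket [[  87.4    1.3]
 [-100.3    2.2]]
```

Emit:
drive_tool:
  rows:
    - [0,0,6.64,0,0,0,1]
    - [0,0,6.64,0,0,0,1]
    - [0,0,6.64,0,0,0,1]
    - [0,0,6.64,0,0,0,1]
    - [0,0,6.64,0,0,0,1]
    - [0,0,6.64,0,0,0,1]
    - [0,0,6.64,0,0,0,1]
    - [0,0,6.64,0,0,0,1]
  force: 40

```text
time: 1.47
tool_pos: [0.3002, 0.6046, 0.2313]
tcp_rot: [2.016, 2.409, 0.0]
wrist_force: [0.3, 0.1, -0.4]
width: 0.998
grip_force: 0.0
```

Emit:
drive_tool:
  rows:
    - [0,0,0,-0.035,0.01,0,1]
    - [0,0,0,-0.035,0.01,0,1]
    - [0,0,0,-0.035,0.01,0,1]
    - [0,0,0,-0.035,0.01,0,1]
    - [0,0,0,-0.035,0.01,0.01,1]
    - [0,0,0,-0.035,0.01,0.01,1]
    - [0,0,0,-0.035,0.01,0.02,1]
    - [0,0,0,-0.035,0.01,0.02,1]

```text
time: 2.13
tool_pos: [0.431, 0.3428, 0.1721]
tcp_rot: [2.008, 2.415, 0.005]
wrist_force: [1.4, -0.1, 0.4]
width: 0.997
grip_force: 0.0
```

Emit:
drive_tool:
  rows:
    - [0,0,0,-0.035,0.01,0.02,1]
    - [0,0,0,-0.035,0.01,0.02,1]
    - [0,0,0,-0.035,0.01,0.02,1]
    - [0,0,0,0,0,0,1]
    - [0,0,0,0,0,0,1]
    - [0,0,0,0,0,0,1]

```text
time: 2.63
tool_pos: [0.4786, 0.2461, 0.1116]
tcp_rot: [-2.011, -2.414, -0.001]
wrist_force: [0.5, 0.4, 0.5]
width: 1.0
grip_force: 0.0
```

```bash
cat >> h.py <<'E'
from scipy.spatial.transform import Rotation as Rot
def pose():
    s=status.read_state();R=Rot.from_rotvec(s['tcp_rot']).as_matrix();return s,np.array(s['tool_pos']),R
def to(x,y,z,yaw):
    s,p,R=pose(); cur=np.degrees(np.arctan2(R[1,1],R[0,1]))
    d=np.array([x,y,z])-p; a=np.radians(yaw)
    print('t',round(s['time'],2),'pos',p.round(4),'yaw',cur.round(2),'F',np.round(s['wrist_force'],1),'| az',round((cur-yaw+90)%180-90,2),
     'then x,y,z mm',np.round(1000*np.array([d@[-np.sin(a),np.cos(a),0],d@[np.cos(a),np.sin(a),0],-d[2]]),1),'tilt',R[:,2].round(3))
E
python3 -c "
from h import *
to(.4793,.2455,.022,10.4)"
```

```text
t 2.63 pos [0.4786 0.2461 0.1116] yaw 10.41 F [0.5 0.4 0.5] | az 0.01 then x,y,z mm [-0.8  0.6 89.6] tilt [ 0.     0.001 -1.   ]
```

Emit:
drive_tool:
  rows:
    - [0,0,0,-0.0008,0.0006,0.03,1]
    - [0,0,0,0,0,0.03,1]
    - [0,0,0,0,0,0.02,1]
    - [0,0,0,0,0,0.0096,1]
    - [0,0,0,0,0,0,1]
    - [0,0,0,0,0,0,0.4]
    - [0,0,0,0,0,0,0.2]
    - [0,0,0,0,0,0,0]
  force: 40

```text
time: 3.3
tool_pos: [0.4807, 0.2465, 0.0237]
tcp_rot: [2.008, 2.414, 0.005]
wrist_force: [0.3, 0.6, 0.3]
width: 0.609
grip_force: 0.0
```

Emit:
drive_tool:
  rows:
    - [0,0,0,0,0,0,0]
    - [0,0,0,0,0,0,0]
    - [0,0,0,0,0,0,0]
    - [0,0,0,0,0,0,0]
    - [0,0,0,0,0,0,0]
    - [0,0,0,0,0,0,0]

```text
time: 3.8
tool_pos: [0.4804, 0.2458, 0.0228]
tcp_rot: [2.009, 2.414, 0.004]
wrist_force: [2.3, 1.5, 4.9]
width: 0.086
grip_force: 40.1
```

Emit:
drive_tool:
  rows:
    - [0,0,0,0,0,-0.01,0]
    - [0,0,0,0,0,-0.025,0]
    - [0,0,0,0,0,-0.025,0]
    - [0,0,0,0,0,-0.025,0]
    - [0,0,-3,0,0,-0.01,0]
    - [0,0,-3,-0.01,0,0,0]
    - [0,0,-3,-0.015,0,0,0]
    - [0,0,0,-0.025,0,0,0]

```text
time: 4.47
tool_pos: [0.492, 0.198, 0.1162]
tcp_rot: [-1.807, -2.567, 0.003]
wrist_force: [0.7, -0.2, -2.9]
width: 0.087
grip_force: 39.4
```

Emit:
drive_tool:
  rows:
    - [0,0,0,-0.03,0,0,0]
    - [0,0,0,-0.03,0,0,0]
    - [0,0,0,-0.03,0,0,0]
    - [0,0,0,-0.03,0,0,0]
    - [0,0,0,-0.03,0,0,0]
    - [0,0,0,-0.02,0,0,0]
    - [0,0,0,0,0,0,0]
    - [0,0,0,0,0,0,0]

```text
time: 5.13
tool_pos: [0.5493, 0.0364, 0.1156]
tcp_rot: [-1.815, -2.56, 0.003]
wrist_force: [-0.2, 0.4, -2.7]
width: 0.086
grip_force: 39.4
```

```bash
python3 - <<'E'
from h import *
to(.5553,.0375,.09,19.4)
p=snap('side');a=cv2.resize(p['color'][140:240,270:390,::-1],None,fx=6,fy=6,interpolation=cv2.INTER_CUBIC);cv2.imwrite('pics/c3.png',a)
E
```

```text
t 5.13 pos [0.5493 0.0364 0.1156] yaw 19.33 F [-0.2  0.4 -2.7] | az -0.07 then x,y,z mm [-0.9  6.  25.6] tilt [-0.003  0.    -1.   ]
```

View pics/c3.png

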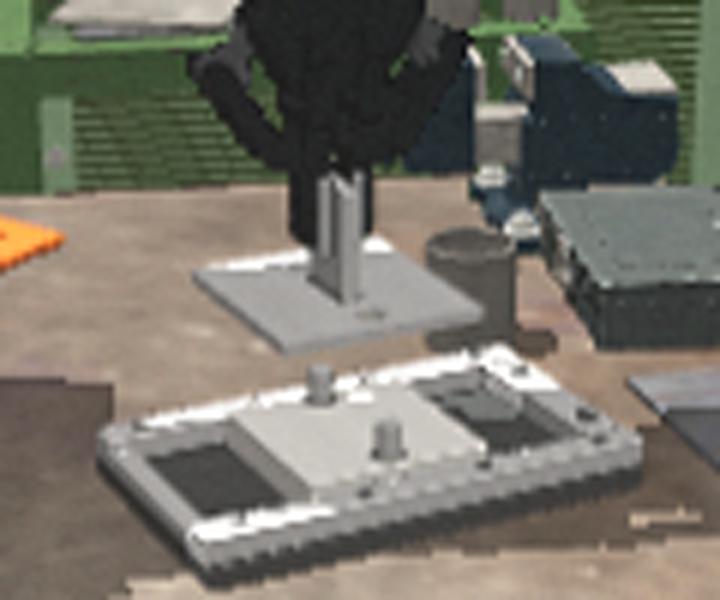

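The bracket hangs level over the studs, with the near hole at crop (372,314) and the near stud at crop (388,425). I'll lower to just above the stud tips, about 8 mm short of them, and look from the top.

Emit:
drive_tool:
  rows:
    - [0,0,0,-0.0008,-0.002,0.012,0]
    - [0,0,0,0,0,0.014,0]
    - [0,0,0,0,0,0.01,0]
    - [0,0,0,0,0,0.005,0]
    - [0,0,0,0,0,0,0]
    - [0,0,0,0,0,0,0]

```text
time: 5.68
tool_pos: [0.5484, 0.0365, 0.075]
tcp_rot: [-1.812, -2.565, 0.001]
wrist_force: [0.2, -0.6, -3.2]
width: 0.086
grip_force: 39.4
```

```bash
python3 - <<'E'
from h import *
to(.5553,.0375,.0688,19.4)
p=snap('top');a=cv2.resize(p['color'][145:240,275:365,::-1],None,fx=6.25,fy=6.25,interpolation=cv2.INTER_CUBIC);cv2.imwrite('pics/c4.png',a)
E
```

```text
t 5.68 pos [0.5484 0.0365 0.075 ] yaw 19.53 F [ 0.2 -0.6 -3.2] | az 0.13 then x,y,z mm [-1.3  6.8  6.2] tilt [-0.001  0.    -1.   ]
```

View pics/c4.png

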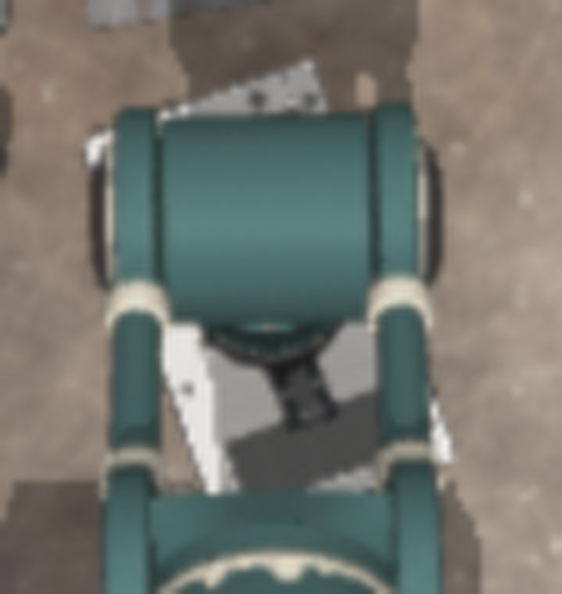

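From the top the arm hides the bracket, with only the foot's left and near edges showing around crop (240,430). I'll go by feel: correct the lateral offset and descend until contact.

Emit:
drive_tool:
  rows:
    - [0,0,0,-0.0012,0,0.003,0]
    - [0,0,0,0,0,0.001,0]
    - [0,0,0,0,0,0.001,0]
    - [0,0,0,0,0,0.0005,0]
    - [0,0,0,0,0,0,0]
    - [0,0,0,0,0,0,0]

```text
time: 6.23
tool_pos: [0.5495, 0.0348, 0.0703]
tcp_rot: [1.814, 2.565, 0.0]
wrist_force: [-0.0, 0.6, -2.7]
width: 0.086
grip_force: 39.5
```

Emit:
drive_tool:
  rows:
    - [0,0,0,0,0,0.0005,0]
    - [0,0,0,0,0,0.0005,0]
    - [0,0,0,0,0,0,0]
    - [0,0,0,0,0,0,0]

```text
time: 6.57
tool_pos: [0.5494, 0.0348, 0.0692]
tcp_rot: [-1.814, -2.565, 0.0]
wrist_force: [-0.3, -0.2, -3.5]
width: 0.083
grip_force: 39.5
```

Emit:
drive_tool:
  rows:
    - [0,0,0,0,0,0.0005,0]
    - [0,0,0,0,0,0,0]
    - [0,0,0,0,0,0.0005,0]
    - [0,0,0,0,0,0,0]
    - [0,0,0,0,0,0,0]

```text
time: 6.98
tool_pos: [0.5496, 0.0348, 0.0687]
tcp_rot: [1.813, 2.565, 0.0]
wrist_force: [-2.0, -0.7, 3.4]
width: 0.088
grip_force: 40.3
```

```bash
python3 -c "
from h import *
to(.5553,.0375,.0688,19.4)"
```

```text
t 6.98 pos [0.5496 0.0348 0.0687] yaw 19.48 F [-2.  -0.7  3.4] | az 0.08 then x,y,z mm [ 0.6  6.2 -0.1] tilt [ 0. -0. -1.]
```

Contact came at the expected tip height, with about 6 N. Now I'll slide along +x.

Emit:
drive_tool:
  rows:
    - [0,0,0,0,0.0006,0,0]
    - [0,0,0,0,0.0006,0,0]
    - [0,0,0,0,0.0006,0,0]
    - [0,0,0,0,0.0006,0,0]
    - [0,0,0,0,0.0006,0,0]
    - [0,0,0,0,0,0,0]

```text
time: 7.48
tool_pos: [0.5504, 0.0351, 0.0687]
tcp_rot: [-1.812, -2.563, 0.006]
wrist_force: [-9.5, -2.7, 9.4]
width: 0.087
grip_force: 41.4
```

Emit:
drive_tool:
  rows:
    - [0,0,0,0,0.0005,0,0]
    - [0,0,0,0,0.0005,0,0]
    - [0,0,0,0,0,0,0]

```text
time: 7.73
tool_pos: [0.5518, 0.0356, 0.0687]
tcp_rot: [-1.812, -2.564, 0.004]
wrist_force: [-6.9, -3.0, 9.6]
width: 0.088
grip_force: 41.2
```

Emit:
drive_tool:
  rows:
    - [0,0,0,0,0.0005,0,0]
    - [0,0,0,0,0.0005,0,0]
    - [0,0,0,0,0,0,0]

```text
time: 7.98
tool_pos: [0.5523, 0.0358, 0.0687]
tcp_rot: [-1.812, -2.563, 0.005]
wrist_force: [-8.0, -2.1, 8.4]
width: 0.089
grip_force: 41.3
```

Emit:
drive_tool:
  rows:
    - [0,0,0,0,0.0005,0,0]
    - [0,0,0,0,0.0005,0,0]
    - [0,0,0,0,0,0,0]

```text
time: 8.23
tool_pos: [0.5537, 0.0363, 0.0687]
tcp_rot: [-1.812, -2.564, 0.004]
wrist_force: [-6.4, -2.1, 8.7]
width: 0.081
grip_force: 41.1
```

Emit:
drive_tool:
  rows:
    - [0,0,0,0,0,-0.0003,0]
    - [0,0,0,0,0.0004,0,0]
    - [0,0,0,0,0.0004,0,0]
    - [0,0,0,0,0,0,0]

```text
time: 8.57
tool_pos: [0.5552, 0.0368, 0.0686]
tcp_rot: [-1.813, -2.564, 0.002]
wrist_force: [-4.3, -1.8, 4.9]
width: 0.086
grip_force: 40.7
```

Emit:
drive_tool:
  rows:
    - [0,0,0,0,0.0004,0,0]
    - [0,0,0,0,0.0004,0,0]
    - [0,0,0,0,0,0,0]

```text
time: 8.82
tool_pos: [0.5559, 0.0371, 0.0685]
tcp_rot: [-1.813, -2.564, 0.002]
wrist_force: [-4.7, -1.6, 2.0]
width: 0.089
grip_force: 40.4
```

Emit:
drive_tool:
  rows:
    - [0,0,0,0,0.0004,0,0]
    - [0,0,0,0,0.0004,0,0]
    - [0,0,0,0,0,0,0]

```text
time: 9.07
tool_pos: [0.5578, 0.0378, 0.068]
tcp_rot: [1.813, 2.565, 0.001]
wrist_force: [-0.5, 0.8, -3.4]
width: 0.09
grip_force: 39.4
```

Emit:
drive_tool:
  rows:
    - [0,0,0,0,0.0004,0,0]
    - [0,0,0,0,0.0004,0,0]
    - [0,0,0,0,0,0,0]

```text
time: 9.32
tool_pos: [0.5582, 0.038, 0.0682]
tcp_rot: [-1.814, -2.565, -0.0]
wrist_force: [0.8, 0.4, -2.5]
width: 0.087
grip_force: 39.4
```

Force has vanished, so the holes are over the tips. I'll lower gently.

Emit:
drive_tool:
  rows:
    - [0,0,0,0,0.0003,0.0003,0]
    - [0,0,0,0,0,0.0005,0]
    - [0,0,0,0,0,0.0005,0]
    - [0,0,0,0,0,0,0]

```text
time: 9.65
tool_pos: [0.5583, 0.038, 0.067]
tcp_rot: [-1.814, -2.565, 0.0]
wrist_force: [-1.1, 0.2, -3.2]
width: 0.082
grip_force: 39.4
```

Emit:
drive_tool:
  rows:
    - [0,0,0,0,0,0.0005,0]
    - [0,0,0,0,0,0.0005,0]
    - [0,0,0,0,0,0,0]

```text
time: 9.9
tool_pos: [0.5583, 0.038, 0.0661]
tcp_rot: [-1.814, -2.565, 0.0]
wrist_force: [0.3, -0.2, -3.5]
width: 0.082
grip_force: 39.4
```

Free. Seated TCP height should be about 0.0525.

Emit:
drive_tool:
  rows:
    - [0,0,0,0,0,0.001,0]
    - [0,0,0,0,0,0.001,0]
    - [0,0,0,0,0,0.001,0]
    - [0,0,0,0,0,0,0]

```text
time: 10.23
tool_pos: [0.5582, 0.038, 0.0628]
tcp_rot: [-1.813, -2.565, 0.001]
wrist_force: [-0.6, -0.4, -2.8]
width: 0.082
grip_force: 39.4
```

Emit:
drive_tool:
  rows:
    - [0,0,0,0,0,0.001,0]
    - [0,0,0,0,0,0.001,0]
    - [0,0,0,0,0,0.001,0]
    - [0,0,0,0,0,0.001,0]
    - [0,0,0,0,0,0,0]

```text
time: 10.65
tool_pos: [0.5582, 0.038, 0.0589]
tcp_rot: [-1.813, -2.565, 0.0]
wrist_force: [-0.4, 0.5, -2.8]
width: 0.089
grip_force: 39.4
```

Emit:
drive_tool:
  rows:
    - [0,0,0,0,0,0.001,0]
    - [0,0,0,0,0,0.001,0]
    - [0,0,0,0,0,0.001,0]
    - [0,0,0,0,0,0,0]

```text
time: 10.98
tool_pos: [0.5582, 0.038, 0.0559]
tcp_rot: [-1.813, -2.565, 0.0]
wrist_force: [-0.2, 0.5, -2.7]
width: 0.085
grip_force: 39.4
```

Emit:
drive_tool:
  rows:
    - [0,0,0,0,0,0.001,0]
    - [0,0,0,0,0,0.001,0]
    - [0,0,0,0,0,0.0007,0]
    - [0,0,0,0,0,0,0]

```text
time: 11.32
tool_pos: [0.5582, 0.038, 0.0532]
tcp_rot: [-1.813, -2.565, 0.0]
wrist_force: [-0.5, -0.0, -3.1]
width: 0.084
grip_force: 39.4
```

Emit:
drive_tool:
  rows:
    - [0,0,0,0,0,0.0004,0]
    - [0,0,0,0,0,0,0]
    - [0,0,0,0,0,0,0]

```text
time: 11.57
tool_pos: [0.5584, 0.038, 0.0531]
tcp_rot: [-1.814, -2.565, 0.0]
wrist_force: [-1.0, 0.4, -3.8]
width: 0.084
grip_force: 39.4
```

Emit:
drive_tool:
  rows:
    - [0,0,0,0,0,0.0004,0]
    - [0,0,0,0,0,0,0]
    - [0,0,0,0,0,0,0]

```text
time: 11.82
tool_pos: [0.5585, 0.038, 0.0528]
tcp_rot: [1.814, 2.565, 0.0]
wrist_force: [0.7, -0.0, -2.7]
width: 0.085
grip_force: 39.6
```

Emit:
drive_tool:
  rows:
    - [0,0,0,0,0,0.0002,0]
    - [0,0,0,0,0,0,0]
    - [0,0,0,0,0,0,0]

```text
time: 12.07
tool_pos: [0.5586, 0.038, 0.0528]
tcp_rot: [1.813, 2.565, 0.0]
wrist_force: [0.3, -0.7, 0.3]
width: 0.091
grip_force: 39.8
```

It is seated: z matches the carriage top and the vertical load is light. Next I push it back along the rails.

Emit:
drive_tool:
  rows:
    - [0,0,0,0,0.001,0,0]
    - [0,0,0,0,0.001,0,0]
    - [0,0,0,0,0.001,0,0]
    - [0,0,0,0,0.0015,0,0]
    - [0,0,0,0,0.0015,0,0]
    - [0,0,0,0,0.0015,0,0]
    - [0,0,0,0,0.0015,0,0]

```text
time: 12.65
tool_pos: [0.5643, 0.0401, 0.0529]
tcp_rot: [-1.811, -2.562, 0.007]
wrist_force: [-11.3, -3.9, 11.5]
width: 0.088
grip_force: 41.8
```

```bash
python3 -c "
from h import *
to(.5586,.038,.0528,19.4); print(status.read_state()['torque'])"
```

```text
t 12.65 pos [0.5643 0.0401 0.0529] yaw 19.51 F [-11.3  -3.9  11.5] | az 0.11 then x,y,z mm [-0.1 -6.   0.1] tilt [-0.006 -0.002 -1.   ]
[-0.61844475  1.62048172  0.05132951]
```

Emit:
drive_tool:
  rows:
    - [0,0,0,0,0.0018,-0.0002,0]
    - [0,0,0,0,0.0018,0,0]
    - [0,0,0,0,0.0018,0,0]
    - [0,0,0,0,0.0018,0,0]
    - [0,0,0,0,0.0018,0,0]
    - [0,0,0,0,0.0018,0,0]
    - [0,0,0,0,0.0018,0,0]

```text
time: 13.23
tool_pos: [0.5759, 0.0443, 0.0529]
tcp_rot: [-1.811, -2.562, 0.008]
wrist_force: [-11.2, -4.4, 10.3]
width: 0.085
grip_force: 41.6
```

Emit:
drive_tool:
  rows:
    - [0,0,0,0,0.0018,0,0]
    - [0,0,0,0,0.0018,0,0]
    - [0,0,0,0,0.0018,0,0]
    - [0,0,0,0,0.0018,0,0]
    - [0,0,0,0,0.0018,0,0]
    - [0,0,0,0,0.0018,0,0]
    - [0,0,0,0,0.0018,0,0]

```text
time: 13.82
tool_pos: [0.5877, 0.0485, 0.0529]
tcp_rot: [-1.811, -2.562, 0.008]
wrist_force: [-10.6, -4.2, 10.3]
width: 0.089
grip_force: 41.6
```

```bash
python3 -c "
from h import *
to(.5586,.038,.0528,19.4)"
```

```text
t 13.82 pos [0.5877 0.0485 0.0529] yaw 19.5 F [-10.6  -4.2  10.3] | az 0.1 then x,y,z mm [ -0.2 -31.    0.1] tilt [-0.007 -0.002 -1.   ]
```

Emit:
drive_tool:
  rows:
    - [0,0,0,0,0.0018,0,0]
    - [0,0,0,0,0.0018,0,0]
    - [0,0,0,0,0.0018,0,0]
    - [0,0,0,0,0.0018,0,0]
    - [0,0,0,0,0.0018,0,0]
    - [0,0,0,0,0.0018,0,0]
    - [0,0,0,0,0.0018,0,0]

```text
time: 14.4
tool_pos: [0.5996, 0.0528, 0.053]
tcp_rot: [-1.811, -2.562, 0.008]
wrist_force: [-10.9, -3.0, 11.0]
width: 0.086
grip_force: 41.6
```

Emit:
drive_tool:
  rows:
    - [0,0,0,0,0.0008,0,0]
    - [0,0,0,0,0.0008,0,0]
    - [0,0,0,0,0.0008,0,0]

```text
time: 14.65
tool_pos: [0.6019, 0.0536, 0.053]
tcp_rot: [-1.811, -2.562, 0.008]
wrist_force: [-11.4, -3.1, 9.8]
width: 0.086
grip_force: 41.6
```

Emit:
drive_tool:
  rows:
    - [0,0,0,0,0.0008,0,0]
    - [0,0,0,0,0.0008,0,0]

```text
time: 14.82
tool_pos: [0.6034, 0.0541, 0.0529]
tcp_rot: [-1.811, -2.562, 0.008]
wrist_force: [-12.6, -3.9, 10.4]
width: 0.084
grip_force: 41.6
```

Emit:
drive_tool:
  rows:
    - [0,0,0,0,0.0008,0,0]
    - [0,0,0,0,0.0008,0,0]

```text
time: 14.98
tool_pos: [0.6049, 0.0547, 0.0529]
tcp_rot: [-1.811, -2.562, 0.008]
wrist_force: [-10.0, -2.8, 10.4]
width: 0.086
grip_force: 41.6
```

Emit:
drive_tool:
  rows:
    - [0,0,0,0,0.0008,0,0]
    - [0,0,0,0,0.0008,0,0]

```text
time: 15.15
tool_pos: [0.6064, 0.0552, 0.0529]
tcp_rot: [-1.811, -2.562, 0.008]
wrist_force: [-12.0, -3.9, 9.5]
width: 0.087
grip_force: 41.6
```

Emit:
drive_tool:
  rows:
    - [0,0,0,0,0.0006,0,0]
    - [0,0,0,0,0.0006,0,0]

```text
time: 15.32
tool_pos: [0.6075, 0.0556, 0.0529]
tcp_rot: [-1.811, -2.562, 0.008]
wrist_force: [-12.1, -3.4, 10.0]
width: 0.088
grip_force: 41.6
```

Emit:
drive_tool:
  rows:
    - [0,0,0,0,0.0006,0,0]
    - [0,0,0,0,0.0006,0,0]

```text
time: 15.48
tool_pos: [0.6087, 0.056, 0.0529]
tcp_rot: [-1.811, -2.562, 0.008]
wrist_force: [-11.7, -3.7, 10.2]
width: 0.082
grip_force: 41.6
```

Emit:
drive_tool:
  rows:
    - [0,0,0,0,0.0006,0,0]
    - [0,0,0,0,0.0006,0,0]

```text
time: 15.65
tool_pos: [0.609, 0.0562, 0.053]
tcp_rot: [-1.81, -2.561, 0.01]
wrist_force: [-15.9, -5.4, 13.3]
width: 0.084
grip_force: 42.1
```

Emit:
drive_tool:
  rows:
    - [0,0,0,0,0.0006,0,0]
    - [0,0,0,0,0.0006,0,0]

```text
time: 15.82
tool_pos: [0.6091, 0.0562, 0.0531]
tcp_rot: [-1.809, -2.56, 0.013]
wrist_force: [-18.8, -5.9, 17.8]
width: 0.088
grip_force: 42.6
```

Emit:
drive_tool:
  rows:
    - [0,0,0,0,0.0005,0,0]
    - [0,0,0,0,0.0005,0,0]

```text
time: 15.98
tool_pos: [0.6092, 0.0563, 0.0531]
tcp_rot: [-1.808, -2.559, 0.015]
wrist_force: [-19.9, -7.4, 19.9]
width: 0.089
grip_force: 43.0
```

Travel has stopped and force rises, so the carriage is against the rear stop. I'll relax the push before letting go.

Emit:
drive_tool:
  rows:
    - [0,0,0,0,-0.001,0,0]
    - [0,0,0,0,-0.001,0,0]
    - [0,0,0,0,-0.0005,0,0]
    - [0,0,0,0,0,0,0]

```text
time: 16.32
tool_pos: [0.6091, 0.0562, 0.053]
tcp_rot: [-1.81, -2.562, 0.008]
wrist_force: [-12.9, -4.6, 11.1]
width: 0.09
grip_force: 41.7
```

Emit:
drive_tool:
  rows:
    - [0,0,0,0,-0.001,0,0]
    - [0,0,0,0,-0.001,0,0]
    - [0,0,0,0,-0.0005,0,0]
    - [0,0,0,0,0,0,0]

```text
time: 16.65
tool_pos: [0.609, 0.0561, 0.0529]
tcp_rot: [-1.812, -2.564, 0.002]
wrist_force: [-5.6, -1.5, 5.9]
width: 0.086
grip_force: 40.8
```

Emit:
drive_tool:
  rows:
    - [0,0,0,0,-0.001,0,0]
    - [0,0,0,0,-0.0003,0,0]
    - [0,0,0,0,0,0,0]
    - [0,0,0,0,0,0,0.2]
    - [0,0,0,0,0,0,0.4]
    - [0,0,0,0,0,0,0.6]
    - [0,0,0,0,0,0,0.6]
    - [0,0,0,0,0,0,0.6]

```text
time: 17.32
tool_pos: [0.6092, 0.0559, 0.0528]
tcp_rot: [1.813, 2.565, 0.001]
wrist_force: [0.5, 0.2, 0.2]
width: 0.601
grip_force: 0.0
```

Emit:
drive_tool:
  rows:
    - [0,0,0,0,0,-0.01,0.6]
    - [0,0,0,0,0,-0.02,0.6]
    - [0,0,0,0,0,-0.03,0.6]
    - [0,0,0,0,0,-0.03,0.6]
    - [0,0,0,0,0,-0.03,0.6]
    - [0,0,0,0.02,0,-0.02,0.6]
    - [0,0,0,0.04,0,0,0.6]
    - [0,0,0,0.04,0,0,0.6]

```text
time: 17.98
tool_pos: [0.5775, 0.1504, 0.1967]
tcp_rot: [1.815, 2.559, 0.008]
wrist_force: [-0.3, 0.7, -0.6]
width: 0.601
grip_force: 0.0
```

Emit:
drive_tool:
  rows:
    - [0,0,0,0.04,0,0,0.6]
    - [0,0,0,0.04,0,0,0.6]
    - [0,0,0,0.04,0,0,0.6]
    - [0,0,0,0.04,0,0,0.6]
    - [0,0,0,0.03,0,0,0.6]
    - [0,0,0,0,0,0,0.6]

```text
time: 18.48
tool_pos: [0.5101, 0.3345, 0.1938]
tcp_rot: [-1.807, -2.568, -0.004]
wrist_force: [-0.0, -0.6, 0.2]
width: 0.602
grip_force: 0.0
```

```bash
python3 - <<'E'
from h import *
p=snap('top');q=snap('side')
a=cv2.resize(p['color'][145:240,280:360,::-1],(400,475),interpolation=cv2.INTER_CUBIC)
b=cv2.resize(q['color'][145:240,280:360,::-1],(400,475),interpolation=cv2.INTER_CUBIC)
cv2.imwrite('pics/c5.png',np.hstack([a,b]))
E
```

```text
(no output)
```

View pics/c5.png

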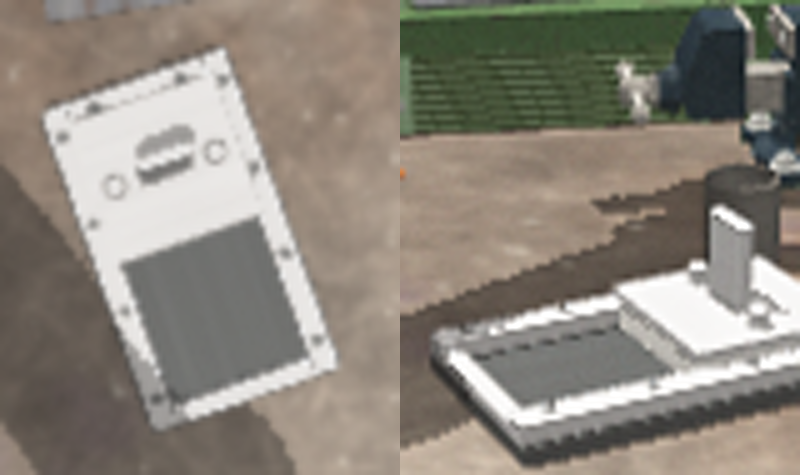

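The top half of the picture shows the bracket flat on the carriage with both studs through its holes, at (115,187) and (216,151). The rear pocket has closed, so the carriage is at the far end block, and the arm is clear. I'm handing in.

```bash
python3 -c "
from workcell import workorder
print(workorder.finish_job())"
```

```text
the job is handed in; nothing more can be done
None
```

The steel bracket is seated flat over both studs, pushed with the carriage against the rear stop and released; the job was handed in at about 18.5 s, and the hand-in gave no verdict.

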